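# Hold a box camera in the focus-test jig

## Robot

A 7-joint arm with a two-finger parallel gripper is mounted at the origin on the work surface. World frame = base frame: x ahead of the robot, y to its left, z up, the work surface at z = 0. Lengths are in m, angles in rad, forces in N, time in s.
With the tool pointing down it reaches from about 0.35 to 0.9 m from the base axis. Payload 8.1 kg.
Tool frame: the origin (TCP) lies between the finger pads; the fingertips stand ahead of it and the grasp point (between the pads) is the TCP (arm.nose_length is the z of the fingertips in the tool frame, in m); z points along the fingers, y is the line along which they close (so a half turn about z gives the same grasp; the last joint's range is limited). The gripper opens to 92 mm and grips with 3 to 60 N. Pads are 19 mm wide; open, the fingers measure 130 mm over their backs; the gripper's body (75 mm by 190 mm) begins 47 mm behind the grasp point.
Start: joints at [-1.365, 0.434, 0.025, 1.573, -0.012, 1.134, -0.075], TCP at [0.19, 0.595, 0.246] pointing down, gripper open.
Joint ranges: [-2.62, 2.62], [-0.44, 2.09], [-1.27, 1.32], [0.08, 2.57], [-1.32, 4.46], [0.12, 2], [-2.74, 2.74]. Speed limits (rad/s): [2.22, 2.22, 3.01, 3.01, 3.14, 3.14, 3.14].

## Interface

Orientations are given as a rotation vector (axis times angle).
In Python, from cell import sensors, optics, arm gives the robot as it stands.
- The arm moves only by the tool arm_command, never from a script. Its argument "deltas" is one flat list of numbers, 7 for each row, row after row: the turn, a rotation vector about the world's x, y, z as a fraction of full scale, then the shift along the world's x, y, z as a fraction of full scale, then the finger opening in mm, from 0 to 91.8. In form: [wx, wy, wz, dx, dy, dz, fingers, wx, wy, wz, dx, dy, dz, fingers, ...]. A call has 1 to 20 rows; each row is the pose to reach, as a shift and turn from the pose commanded when the call began; what a row does not reach only later rows make up. Full scale, the value 1, is 1 m for a shift and 90 degrees for a turn. A row lasts 1/10 s, in which the tool goes at most 50 mm and 8.59 degrees, less where a joint would pass 70% of its speed; a pose out of reach is approached as far as the arm can. A call with a number of a shift or a turn outside -1 to 1 is refused whole. A call with a gripper value outside its range is refused whole. The fingers move at their own pace and stop on an object; "force" is the grip in N (left out, the last holds). Time passes only in rows, so rows that repeat a pose let the fingers close. It gives the time, the measured TCP pose, the force, the opening and the grip force at its end, in the units of the state.
- sensors.observe(): the state, without advancing time (a new reading comes with each control period).
- optics.get_image(name): name is "scene" or "top"; returns the picture (384x512x3 uint8, blue, green, red); there is no depth.
- optics.calibration(name): a dict with "camera_matrix" (3x3 intrinsics, pixels), "rvec" (rotation vector, rad) and "tvec" (3), from world to camera coordinates, as OpenCV has them. Camera axes: x right, y down, z forward; pixel columns grow to the right and rows downward; lengths in m; the calibration is good to about 2 mm. A picture is of the moment at which its call begins. calibration takes no time and is no camera call.
- arm.sign_off(): hands the job in; it is judged then, once.
The state is a dict: "clock": time; "joints": joint angles; "dq": joint speeds; "joint_efforts": joint torques, N m; "position": TCP position; "ee_rot": TCP orientation; "force": force on the tool from outside, world axes, zero at the start; "ft_torque": the same for the moment, N m; "width": opening from 0.0 (shut) to 1.0 (fully open); "gripper_force": force on a finger pad.
Only numpy, scipy, OpenCV 4.12 (cv2) and the standard library are available. Lean on these libraries where they do the work, as an engineer would, in place of code of your own. Each camera call takes 0.05 s, during which the arm holds its last target. There are 200 camera calls.

## Task

Lift the white box camera off the mat, set it upright on the dark bed of the jig with its rear end up against the blue stop and its lens looking out of the open end, then close up its side against the orange fence. Finish while holding it there: with the fingers still pushing diagonally, towards the fence and downwards at once, with 10 to 15 N in all, so that it is pressed against fence and bed together. Treat it gently (grip it with no more than 40 N, never press it or knock it harder than about 25 N) and leave the dome camera, the yellow jar and the screwdriver alone.

Things in the scene. Friction and masses are not known exactly. Their poses are not given: they have to be found in the camera images.
- camera_center (a point): Centre, half-way up, of the loose white box camera, 0.3 to 0.5 kg, housing 120 (x) x 50 (y) x 48 mm (z). x points out of the lens, z up. The round black lens, 34 mm across, 24 mm up, sticks out 20 mm more at +x. Side faces are upright up to 34 mm above the underside; above them both long top edges have flat 45 degree bevels, 14 mm in and 14 mm up, to a 22 mm wide top.
- camera_rear (a point): Middle of the camera's flat rear end (60 mm behind its centre, 24 mm above its underside); same axes as the camera.
- camera: The camera as a body; origin at the centre of its underside, axes as for its centre. Grasp it across its width, by the upright side faces.
- jig: Fixed jig; place and turn vary. Origin on the bench under the centre of its bed; x along the fence to the open end, y towards the fence, z up. Dark bed 220 (x) x 170 mm (y), top 12 mm above the bench. The seated camera has its x along the jig's x, rear on the stop, +y side on the fence: its centre is at x = -35, y = 45, z = 36 mm.
- jig_bed: The jig's bed, ground smooth like the fence and the stop: the camera slides easily on all three (friction about 0.2); same origin and axes as the jig.
- jig_fence: Orange fence along the whole +y edge of the bed, rigid, 15 mm thick, its top 30 mm above the bed (lower than the camera's bevels); same origin and axes as the jig. Its face is at y = +70 mm.
- jig_stop: Blue stop across the -x end of the bed, rigid, 15 mm thick, 30 mm high above the bed, from y = -40 to +70 mm; same origin and axes as the jig. Its face is at x = -95 mm.
- dome: Loose dome camera, white base 90 mm across with a black dome, 54 mm high; origin at the centre of its underside. Leave alone.
- bottle: Loose yellow jar with white cap, 44 mm across, 85 mm high; origin at the centre of its underside. Leave alone.
- driver: Loose red-handled screwdriver, 170 mm long, lying on the bench along its x; origin under its middle. Leave alone.
There are look-alikes about, which are no part of the job. Leave any purple look-alike of the camera alone.

How it is judged:
By the outcome, as a careful person would: the job done as asked, in the order asked, and still so for the second after the job is handed in, while the arm keeps its last pose, push and grip.
It also fails if it takes over 56 s, if anything falls off the work surface, if the arm or the gripper's body presses on something with over 40 N, if the wrist force passes 120 N, or if a joint passes its speed limit or range.

## Working session

There is one attempt and no reset: what is moved stays moved. The work goes in short steps, Python scripts to look and compute and a tool call to move; the robot and the scene stay as the last step left them, time stands still between calls to the robot, and variables do not carry over. Pictures are saved under pics/ and viewed, at most 10 in all, crops included, and the job is handed in when it is done.

Besides the shell and the picture viewer there is one more tool, called as name(argument=value, ...) on one line, values as JSON. arm_command: Moves the arm, as the interface text tells. Its arguments: {"type":"object","properties":{"deltas":{"type":"array","items":{"type":"number"}},"force":{"type":"number"}},"required":["deltas"]}

```bash
ls; mkdir -p pics; python3 - <<'E'
from cell import sensors, optics, arm
import cv2
for n in("scene","top"):
    cv2.imwrite(f"pics/{n}0.png",optics.get_image(n)); c=optics.calibration(n); print(n,c)
print(sensors.observe(),arm.nose_length)
E
```

```text
pics
scene {'camera_matrix': array([[412.34324834,   0.        , 252.41339984],
       [  0.        , 412.34324834, 193.63752133],
       [  0.        ,   0.        ,   1.        ]]), 'rvec': array([ 1.43179401,  2.38423464, -0.65151646]), 'tvec': array([ 0.33652135, -0.25935717,  1.40179922])}
top {'camera_matrix': array([[492.68370947,   0.        , 260.85179736],
       [  0.        , 492.68370947, 188.85578895],
       [  0.        ,   0.        ,   1.        ]]), 'rvec': array([ 2.15749802, -2.02891792,  0.23022203]), 'tvec': array([-0.13944103,  0.46310897,  1.3441011 ])}
{'clock': 0.1, 'joints': array([-1.3646516 ,  0.43516121,  0.02493176,  1.57398264, -0.01159544,
        1.13401233, -0.07508792]), 'dq': array([ 0.0010754 , -0.00417776,  0.0009552 , -0.00068028,  0.00023681,
       -0.00031792,  0.00024913]), 'joint_efforts': array([ 3.24111454e-03, -6.69115376e+01,  9.88068245e-01, -3.15140462e+01,
       -6.05178857e-02,  3.74363526e-02,  1.73424974e-05]), 'position': array([0.18981079, 0.59503236, 0.24502712]), 'ee_rot': array([-4.83061890e-01, -3.10412688e+00,  2.22280305e-03]), 'force': array([-0.16321288, -0.54111114,  0.48308638]), 'ft_torque': array([ 0.04711975, -0.02138289, -0.01454127]), 'gripper_force': 0.0, 'width': 1.0024462144937196} 0.019
```

View pics/scene0.png

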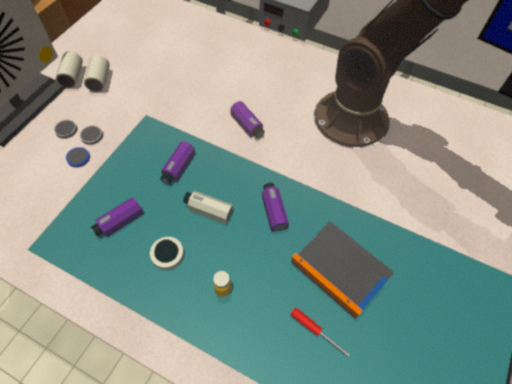

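View pics/top0.png

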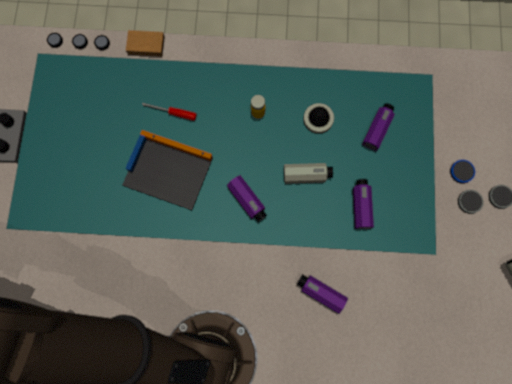

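The top view shows the white camera at about (306,173) with its lens to the right at (330,172). The jig is around (168,170), with the orange fence from (142,133) to (211,156) and the blue stop at (129,168)–(141,138). The scene view shows the camera at (208,207) and the jig at (340,268). I'll fit poses by silhouette.

```bash
cat > vis.py <<'E'
import numpy as np, cv2
from scipy.optimize import minimize
from cell import optics
def box(x0,x1,y0,y1,z0,z1): return np.array([[x,y,z] for x in(x0,x1) for y in(y0,y1) for z in(z0,z1)])/1e3
def prism(): return np.array([[x,y,z] for x in(-60,60) for y,z in((-25,0),(25,0),(-25,34),(25,34),(-11,48),(11,48))])/1e3
CAM=[prism()]
JIG=[box(-110,110,-85,85,0,12),box(-110,110,70,85,0,42),box(-110,-95,-40,70,0,42)]
S=8
def proj(P,c): return cv2.projectPoints(P,c["rvec"],c["tvec"],c["camera_matrix"],None)[0][:,0]
def pose(P,p,z=0):
    c,s=np.cos(p[2]),np.sin(p[2]); return P@np.array([[c,s,0],[-s,c,0],[0,0,1]])+[p[0],p[1],z]
def sil(parts,p,c,z,roi):
    x,y,w,h=roi; m=np.zeros((h*S,w*S),np.uint8)
    for P in parts:
        q=cv2.convexHull(((proj(pose(P,p,z),c)+.5-[x,y])*S).astype(np.float32))
        cv2.fillConvexPoly(m,np.round(q*16).astype(np.int32),1,shift=4)
    return cv2.resize(m.astype(np.float32),(w,h),interpolation=cv2.INTER_AREA)
def seg(img,kind,roi):
    x,y,w,h=roi; hsv=cv2.cvtColor(img[y:y+h,x:x+w],cv2.COLOR_BGR2HSV).astype(int)
    H,Sa,V=hsv[...,0],hsv[...,1],hsv[...,2]
    m=((Sa<70)&(V>95)) if kind=="cam" else ~((H>78)&(H<100)&(Sa>110))
    m=cv2.morphologyEx(m.astype(np.uint8),cv2.MORPH_CLOSE,np.ones((3,3)))
    n,l,st,_=cv2.connectedComponentsWithStats(m,connectivity=4)
    return (l==1+np.argmax(st[1:,4])).astype(np.float32)
def fit(parts,kind,views,p0,z=0):
    def cost(p): return sum(np.abs(sil(parts,p,c,z,r)-m).sum() for m,c,r in views)
    best=None
    for k in range(2):
        s=np.array([[0,0,0],[.02,0,0],[0,.02,0],[0,0,.15]])/(1+4*k)
        best=minimize(cost,p0,method="Nelder-Mead",options=dict(initial_simplex=p0+s,xatol=1e-5,fatol=.01)); p0=best.x
    return best.x,best.fun,[m.sum() for m,_,_ in views]
def ground(uv,c,z):
    R=cv2.Rodrigues(c["rvec"])[0]; d=R.T@np.linalg.inv(c["camera_matrix"])@[*uv,1]; o=-R.T@c["tvec"]; return o+d*(z-o[2])/d[2]
E
python3 - <<'E'
from vis import *
I={n:cv2.imread(f"pics/{n}0.png") for n in("scene","top")}; C={n:optics.calibration(n) for n in I}
g=lambda a,b,z:(ground(a,C["top"],z),ground(b,C["top"],z))
a,b=g((304,173),(330,172),.024); print(a,b)
pc=np.array([a[0],a[1],np.arctan2(*(b-a)[1::-1])])
f0,f1=g((142,134),(211,156),.03); j=ground((168,172),C["top"],.012); d=f1-f0
pj=np.array([j[0],j[1],np.arctan2(d[1],d[0])]); print(pc,pj)
rois=dict(cam=dict(scene=(176,180,70,50),top=(275,152,65,42)),jig=dict(scene=(282,215,118,105),top=(115,122,105,95)))
out=[]
for k,parts,p0 in(("cam",CAM,pc),("jig",JIG,pj)):
    V={n:(seg(I[n],k,rois[k][n]),C[n],rois[k][n]) for n in I}
    for vs in (["scene"],["top"],["scene","top"]):
        p,c,s=fit(parts,k,[V[n] for n in vs],p0); print(k,vs,p.round(4),c,s)
    for n in I:
        x,y,w,h=rois[k][n]; im=I[n][y:y+h,x:x+w]; im=cv2.resize(im,None,fx=3,fy=3)
        mm=cv2.resize(np.abs(sil(parts,p,C[n],0,rois[k][n])),None,fx=3,fy=3)
        cs,_=cv2.findContours((mm>.5).astype(np.uint8),0,1); cv2.drawContours(im,cs,-1,(0,0,255),1)
        m3=cv2.resize(V[n][0],None,fx=3,fy=3); cs,_=cv2.findContours((m3>.5).astype(np.uint8),0,1); cv2.drawContours(im,cs,-1,(0,255,0),1)
        out.append(cv2.copyMakeBorder(im,0,320-im.shape[0],0,380-im.shape[1],0))
cv2.imwrite("pics/fit0.png",np.vstack([np.hstack(out[:2])[:260],np.hstack(out[2:])]))
E
```

```text
[ 0.53277244 -0.23295337  0.024     ] [ 0.5403958  -0.30855562  0.024     ]
[ 0.53277244 -0.23295337 -1.47030088] [ 0.51478136  0.16649376 -1.82888338]
cam ['scene'] [ 0.5331 -0.2399 -1.4824] 59.15625 [np.float32(875.0)]
cam ['top'] [ 0.542  -0.2352 -1.5102] 144.078125 [np.float32(681.0)]
cam ['scene', 'top'] [ 0.5347 -0.2376 -1.4791] 279.9375 [np.float32(875.0), np.float32(681.0)]
jig ['scene'] [ 0.5193  0.1665 -1.858 ] 175.875 [np.float32(5202.0)]
jig ['top'] [ 0.5213  0.168  -1.8419] 975.671875 [np.float32(5549.0)]
jig ['scene', 'top'] [ 0.5192  0.1674 -1.8542] 1169.96875 [np.float32(5202.0), np.float32(5549.0)]
```

View pics/fit0.png

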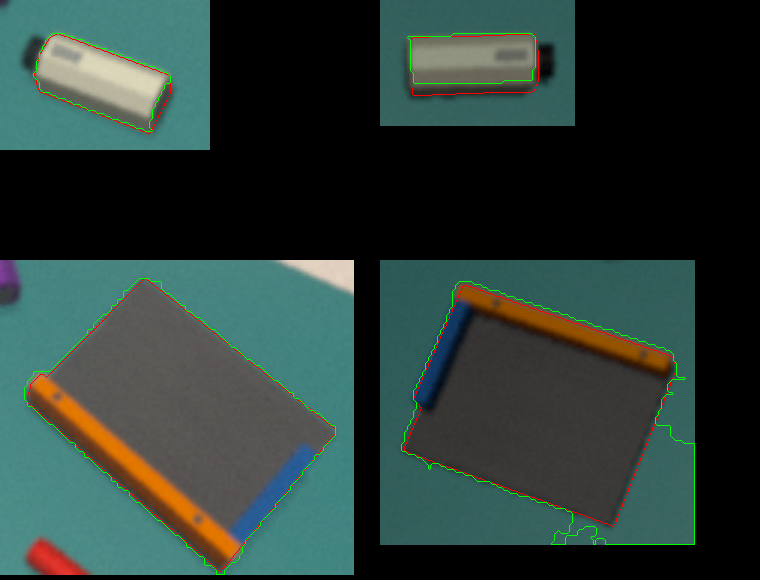

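The scene fits are good: the red model outline coincides with the object. The top segmentation missed the camera's dark side and leaked on the jig, so I'll refine it with the lens included.

```bash
cat >> vis.py <<'E'
t=np.linspace(0,2*np.pi,24)
LENS=np.array([[x,17*np.cos(a),24+17*np.sin(a)] for x in(60,80) for a in t])/1e3
CAM.append(LENS)
def seg(img,kind,roi):
    x,y,w,h=roi; lab=cv2.cvtColor(img[y:y+h,x:x+w],cv2.COLOR_BGR2HSV).astype(int)
    H,Sa,V=lab[...,0],lab[...,1],lab[...,2]
    chroma=Sa*V/255; mat=np.median(chroma[(H>75)&(H<102)&(Sa>60)])
    m=~((H>75)&(H<102)&(chroma>.55*mat))
    n,l,st,_=cv2.connectedComponentsWithStats(m.astype(np.uint8),connectivity=4)
    return (l==1+np.argmax(st[1:,4])).astype(np.float32)
E
cat > fit.py <<'E'
import sys
from vis import *
rois=dict(cam=dict(scene=(176,180,70,50),top=(275,152,65,42)),jig=dict(scene=(282,228,118,95),top=(115,122,105,92)))
I={n:cv2.imread(f"pics/{n}0.png") for n in("scene","top")}; C={n:optics.calibration(n) for n in I}
out=[]
for k,parts,p0 in(("cam",CAM,[.535,-.237,-1.48]),("jig",JIG,[.519,.167,-1.854])):
    p0=np.array(p0); V={n:(seg(I[n],k,rois[k][n]),C[n],rois[k][n]) for n in I}
    for vs in (["scene"],["top"],["scene","top"]):
        p,c,s=fit(parts,k,[V[n] for n in vs],p0); print(k,vs,p.round(4),c,s)
    for n in I:
        x,y,w,h=rois[k][n]; im=cv2.resize(I[n][y:y+h,x:x+w],None,fx=3,fy=3)
        for mm,col in((sil(parts,p,C[n],0,rois[k][n]),(0,0,255)),(V[n][0],(0,255,0))):
            cs,_=cv2.findContours((cv2.resize(mm,None,fx=3,fy=3)>.5).astype(np.uint8),0,1); cv2.drawContours(im,cs,-1,col,1)
        out.append(cv2.copyMakeBorder(im,0,320-im.shape[0],0,380-im.shape[1],0))
cv2.imwrite("pics/fit1.png",np.vstack([np.hstack(out[:2])[:260],np.hstack(out[2:])]))
E
python3 fit.py
```

```text
cam ['scene'] [ 0.5334 -0.2363 -1.4796] 42.484375 [np.float32(988.0)]
cam ['top'] [ 0.5343 -0.2338 -1.4851] 55.0625 [np.float32(945.0)]
cam ['scene', 'top'] [ 0.5338 -0.2348 -1.482 ] 111.90625 [np.float32(988.0), np.float32(945.0)]
jig ['scene'] [ 0.5197  0.1669 -1.8552] 79.953125 [np.float32(4975.0)]
jig ['top'] [ 0.5209  0.1691 -1.8517] 109.78125 [np.float32(4627.0)]
jig ['scene', 'top'] [ 0.5202  0.1679 -1.8556] 231.640625 [np.float32(4975.0), np.float32(4627.0)]
```

View pics/fit1.png

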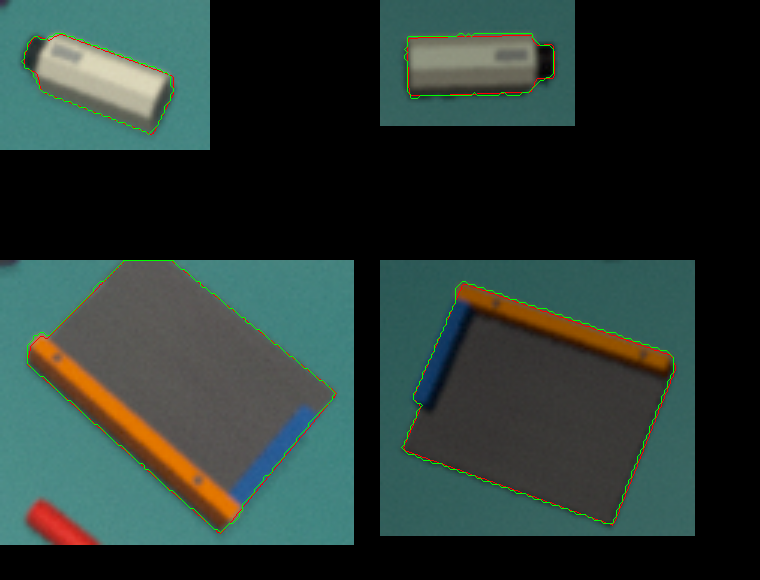

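Both views agree to about 2 mm. The camera is at (0.534, -0.235) with yaw -84.9°, and the jig is at (0.520, 0.168) with yaw -106.3°. Next I move over the camera.

arm_command(deltas=[0,0,-0.747,0.344,-0.83,-0.086,91,0,0,-0.747,0.344,-0.83,-0.086,91,0,0,-0.747,0.344,-0.83,-0.086,91,0,0,-0.747,0.344,-0.83,-0.086,91,0,0,-0.747,0.344,-0.83,-0.086,91,0,0,-0.747,0.344,-0.83,-0.086,91,0,0,-0.747,0.344,-0.83,-0.086,91,0,0,-0.747,0.344,-0.83,-0.086,91,0,0,-0.747,0.344,-0.83,-0.086,91,0,0,-0.747,0.344,-0.83,-0.086,91,0,0,-0.747,0.344,-0.83,-0.086,91,0,0,-0.747,0.344,-0.83,-0.086,91,0,0,-0.747,0.344,-0.83,-0.086,91,0,0,-0.747,0.344,-0.83,-0.086,91,0,0,-0.747,0.344,-0.83,-0.086,91,0,0,-0.747,0.344,-0.83,-0.086,91,0,0,-0.747,0.344,-0.83,-0.086,91,0,0,-0.747,0.344,-0.83,-0.086,91,0,0,-0.747,0.344,-0.83,-0.086,91,0,0,-0.747,0.344,-0.83,-0.086,91])

```text
clock: 2.1
position: [0.5334, -0.2362, 0.159]
ee_rot: [-2.124, -2.314, 0.002]
force: [-0.0, 0.4, -0.3]
width: 0.989
gripper_force: 0.0
```

arm_command(deltas=[0,0,0,0,0.001,-0.03,91,0,0,0,0,0.001,-0.06,91,0,0,0,0,0.001,-0.09,91,0,0,0,0,0.001,-0.11,91,0,0,0,0,0.001,-0.125,91,0,0,0,0,0.001,-0.134,91,0,0,0,0,0.001,-0.134,91,0,0,0,0,0.001,-0.134,91])

```text
clock: 2.9
position: [0.5344, -0.2335, 0.0264]
ee_rot: [2.12, 2.317, 0.001]
force: [1.4, -0.9, 0.4]
width: 0.989
gripper_force: 0.0
```

arm_command(deltas=[0,0,0,0,0,0,70,0,0,0,0,0,0,62,0,0,0,0,0,0,56,0,0,0,0,0,0,52,0,0,0,0,0,0,48,0,0,0,0,0,0,44,0,0,0,0,0,0,40,0,0,0,0,0,0,40,0,0,0,0,0,0,40,0,0,0,0,0,0,40], force=22)

```text
clock: 3.9
position: [0.5338, -0.2336, 0.0258]
ee_rot: [-2.121, -2.317, 0.0]
force: [-1.9, 0.3, 4.3]
width: 0.541
gripper_force: 22.0
```

arm_command(deltas=[0,0,0,0,0,0.01,40,0,0,0,0,0,0.03,40,0,0,0,0,0,0.06,40,0,0,0,0,0,0.09,40,0,0,0,0,0,0.11,40,0,0,0,0,0,0.12,40,0,0,0,0,0,0.12,40])

```text
clock: 4.6
position: [0.5346, -0.2337, 0.1469]
ee_rot: [2.119, 2.316, 0.002]
force: [-0.1, 0.1, -5.3]
width: 0.542
gripper_force: 22.0
```

arm_command(deltas=[0,0,0,0,0.01,0,40,0,0,-0.02,0,0.04,0,40,0,0,-0.05,0,0.08,0,40,0,0,-0.08,0,0.12,0,40,0,0,-0.11,0,0.16,0,40,0,0,-0.14,0,0.2,0,40,0,0,-0.16,0,0.24,0,40,0,0,-0.18,0.001,0.28,0,40,0,0,-0.2,0.001,0.32,0,40,0,0,-0.22,0.001,0.36,0,40,0,0,-0.237,0.001,0.39,0,40,0,0,-0.237,0.001,0.412,0,40,0,0,-0.237,0.001,0.422,0,40,0,0,-0.237,0.001,0.424,0,40,0,0,-0.237,0.001,0.424,0,40,0,0,-0.237,0.001,0.424,0,40,0,0,-0.237,0.001,0.424,0,40])

```text
clock: 6.3
position: [0.5351, 0.1889, 0.1458]
ee_rot: [2.515, 1.882, -0.0]
force: [0.0, -0.2, -3.9]
width: 0.543
gripper_force: 22.0
```

```bash
python3 - <<'E'
from vis import *
from cell import sensors
a=[optics.get_image(n) for n in("scene","top")]
s=sensors.observe(); print(s["clock"],s["position"],s["ee_rot"],s["force"],s["width"],s["gripper_force"])
cv2.imwrite("pics/carry.png",np.hstack([cv2.resize(a[0][140:340,220:420],(400,400)),cv2.resize(a[1][80:280,80:280],(400,400))]))
E
```

```text
6.4 [0.53513695 0.18945543 0.14586364] [2.51459266e+00 1.88297514e+00 1.64316958e-04] [ 1.55918932  0.33824019 -3.94734596] 0.5423557248224122 21.99883933091769
```

View pics/carry.png

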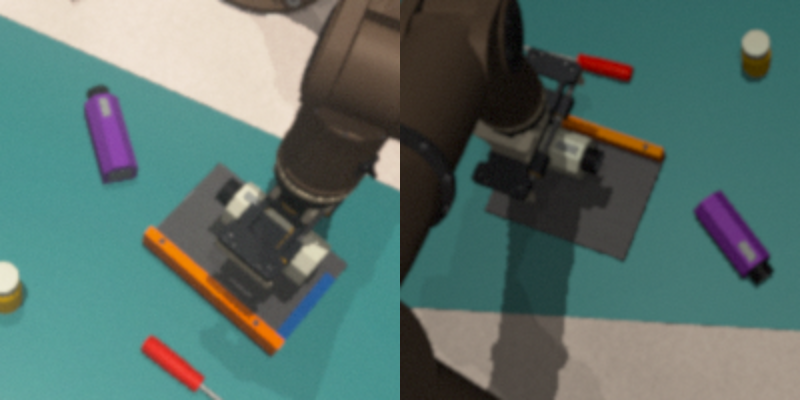

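The camera is held level and parallel to the orange fence, with its lens towards the open end and its rear towards the blue stop. Next I lower it.

arm_command(deltas=[0,0,0,0,0,-0.02,40,0,0,0,0,0,-0.05,40,0,0,0,0,0,-0.08,40,0,0,0,0,0,-0.095,40,0,0,0,0,0,-0.102,40,0,0,0,0,0,-0.104,40,0,0,0,0,0,-0.105,40,0,0,0,0,0,-0.105,40])

```text
clock: 7.2
position: [0.5357, 0.1906, 0.0417]
ee_rot: [2.513, 1.885, 0.003]
force: [-0.5, 0.1, -4.6]
width: 0.543
gripper_force: 22.0
```

arm_command(deltas=[0,0,0,0,0,-0.001,40,0,0,0,0,0,-0.001,40,0,0,0,0,0,-0.002,40,0,0,0,0,0,-0.002,40])

```text
clock: 7.6
position: [0.5349, 0.1905, 0.0388]
ee_rot: [-2.513, -1.885, -0.0]
force: [-0.0, 0.2, -4.4]
width: 0.541
gripper_force: 22.0
```

arm_command(deltas=[0,0,0,0,0,-0.0005,40,0,0,0,0,0,-0.001,40,0,0,0,0,0,-0.001,40])

```text
clock: 7.9
position: [0.535, 0.1905, 0.0378]
ee_rot: [-2.513, -1.885, -0.0]
force: [-0.6, -0.9, -1.9]
width: 0.544
gripper_force: 22.0
```

arm_command(deltas=[0,0,0,0,0,-0.0005,40,0,0,0,0.0006,0.002,-0.0005,40,0,0,0,0.0012,0.004,-0.0005,40,0,0,0,0.0018,0.006,-0.0005,40,0,0,0,0.002,0.007,-0.0005,40,0,0,0,0.002,0.007,-0.0005,40])

```text
clock: 8.5
position: [0.5378, 0.1974, 0.0378]
ee_rot: [2.513, 1.884, 0.002]
force: [-0.3, -2.2, 4.9]
width: 0.54
gripper_force: 22.0
```

arm_command(deltas=[0,0,0,0.0002,0.0005,0,40,0,0,0,0.0003,0.001,0,40,0,0,0,0.0004,0.0015,0,40,0,0,0,0.0004,0.0015,0,40])

```text
clock: 8.9
position: [0.5381, 0.1987, 0.0378]
ee_rot: [2.513, 1.884, 0.002]
force: [-1.2, -2.0, 5.4]
width: 0.545
gripper_force: 22.0
```

arm_command(deltas=[0,0,0,0.0002,0.0005,0,40,0,0,0,0.0003,0.001,0,40,0,0,0,0.0004,0.0015,0,40,0,0,0,0.0004,0.0015,0,40])

```text
clock: 9.3
position: [0.5385, 0.2002, 0.0378]
ee_rot: [2.513, 1.884, 0.002]
force: [-0.9, -2.2, 5.2]
width: 0.544
gripper_force: 22.0
```

arm_command(deltas=[0,0,0,0.0001,0.0005,0,40,0,0,0,0.0003,0.001,0,40,0,0,0,0.0003,0.001,0,40])

```text
clock: 9.6
position: [0.5387, 0.201, 0.0378]
ee_rot: [2.513, 1.884, 0.001]
force: [-1.1, -3.1, 5.4]
width: 0.54
gripper_force: 22.0
```

arm_command(deltas=[0,0,0,0.0001,0.0005,0,40,0,0,0,0.0003,0.001,0,40,0,0,0,0.0003,0.001,0,40])

```text
clock: 9.9
position: [0.5388, 0.201, 0.0378]
ee_rot: [2.513, 1.883, -0.001]
force: [-2.7, -6.6, 6.9]
width: 0.544
gripper_force: 22.0
```

arm_command(deltas=[0,0,0,0.0001,0.0005,0,40,0,0,0,0.0003,0.001,0,40,0,0,0,0.0003,0.001,0,40])

```text
clock: 10.2
position: [0.5388, 0.201, 0.0378]
ee_rot: [2.513, 1.882, -0.002]
force: [-4.4, -8.1, 8.7]
width: 0.543
gripper_force: 22.0
```

The rear is on the stop: TCP motion has halted and the force is rising. Now I release, opening only part way because of the fence, and retreat upwards.

arm_command(deltas=[0,0,0,0,0,0,56,0,0,0,0,0,0,62,0,0,0,0,0,0,66,0,0,0,0,0,0,66,0,0,0,0,0,0,66])

```text
clock: 10.7
position: [0.5387, 0.2037, 0.0372]
ee_rot: [-2.513, -1.885, -0.0]
force: [0.1, -0.2, 0.0]
width: 0.719
gripper_force: 0.0
```

arm_command(deltas=[0,0,0,0,0,0.01,66,0,0,0,0,0,0.03,66,0,0,0,0,0,0.06,66,0,0,0,0,0,0.09,66,0,0,0,0,0,0.11,66,0,0,0,0,0,0.11,66])

```text
clock: 11.3
position: [0.5405, 0.2038, 0.1507]
ee_rot: [2.513, 1.884, 0.008]
force: [1.1, -0.1, 0.0]
width: 0.718
gripper_force: 0.0
```

arm_command(deltas=[0,0,0.09,-0.01,0.002,0,40,0,0,0.18,-0.02,0.004,0,20,0,0,0.27,-0.03,0.006,0,0,0,0,0.36,-0.04,0.008,0,0,0,0,0.45,-0.05,0.01,0,0,0,0,0.54,-0.051,0.01,0,0,0,0,0.63,-0.051,0.01,0,0,0,0,0.72,-0.051,0.01,0,0,0,0,0.81,-0.051,0.01,0,0,0,0,0.9,-0.051,0.01,0,0,0,0,1,-0.051,0.01,0,0,0,0,1,-0.051,0.01,0,0,0,0,1,-0.051,0.01,0,0,0,0,1,-0.051,0.01,0,0], force=15)

```text
clock: 12.7
position: [0.4876, 0.2134, 0.1471]
ee_rot: [-0.45, -3.109, 0.0]
force: [0.5, 0.4, -0.7]
width: 0.006
gripper_force: 0.0
```

```bash
python3 - <<'E'
from vis import *
from cell import sensors
a=[optics.get_image(n) for n in("scene","top")]
s=sensors.observe(); print(s["clock"],s["position"],s["ee_rot"],s["force"],s["width"],s["joints"])
cv2.imwrite("pics/placed.png",np.hstack([cv2.resize(a[0][190:330,270:410],(400,400)),cv2.resize(a[1][80:280,80:280],(400,400))]))
E
```

```text
12.8 [0.48755129 0.21349965 0.1471404 ] [-4.47180949e-01 -3.10947158e+00  2.76573582e-04] [ 0.75810987 -0.71047539 -0.18081884] 0.007200647507494111 [-0.72079928  0.3977536   0.27537999  1.93485425 -0.14340597  0.82786718
  0.91655778]
```

View pics/placed.png

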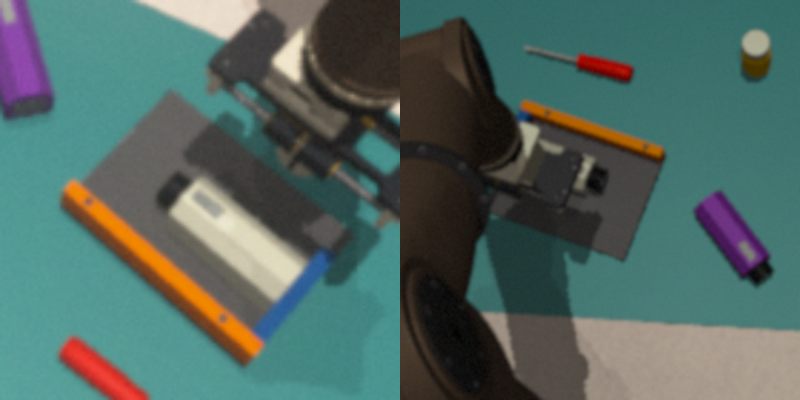

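The scene crop shows the camera upright on the bed with its rear touching the blue stop, parallel to the fence, with a gap to the orange. Next I lower the closed fingers beside the near bevel.

arm_command(deltas=[0,0,0,0,0,-0.02,0,0,0,0,0,0,-0.045,0,0,0,0,0,0,-0.065,0,0,0,0,0,0,-0.074,0,0,0,0,0.005,-0.0015,-0.074,0,0,0,0,0.01,-0.003,-0.074,0,0,0,0,0.015,-0.0044,-0.074,0,0,0,0,0.019,-0.0056,-0.074,0,0,0,0,0.019,-0.0056,-0.074,0])

```text
clock: 13.7
position: [0.5079, 0.2076, 0.0739]
ee_rot: [0.446, 3.108, 0.001]
force: [-0.0, -0.9, 0.0]
width: 0.005
gripper_force: 0.0
```

arm_command(deltas=[0,0,0,0.001,-0.0003,0,0,0,0,0,0.002,-0.0006,0,0,0,0,0,0.003,-0.0009,0,0,0,0,0,0.004,-0.0012,0,0,0,0,0,0.005,-0.0015,0,0,0,0,0,0.005,-0.0015,0,0])

```text
clock: 14.3
position: [0.5116, 0.2064, 0.0732]
ee_rot: [-0.444, -3.11, -0.0]
force: [-0.7, 0.8, -0.3]
width: 0.006
gripper_force: 0.3
```

arm_command(deltas=[0,0,0,0.001,-0.0003,0,0,0,0,0,0.002,-0.0006,0,0,0,0,0,0.003,-0.0009,0,0,0,0,0,0.004,-0.0012,0,0,0,0,0,0.005,-0.0015,0,0,0,0,0,0.006,-0.0018,0,0])

```text
clock: 14.9
position: [0.5177, 0.2045, 0.0732]
ee_rot: [-0.444, -3.11, 0.0]
force: [-0.3, 0.2, 0.2]
width: 0.006
gripper_force: 0.5
```

arm_command(deltas=[0,0,0,0.001,-0.0003,0,0,0,0,0,0.002,-0.0006,0,0,0,0,0,0.003,-0.0009,0,0,0,0,0,0.004,-0.0012,0,0,0,0,0,0.005,-0.0015,0,0,0,0,0,0.006,-0.0018,0,0])

```text
clock: 15.5
position: [0.5237, 0.2027, 0.0732]
ee_rot: [0.444, 3.11, 0.0]
force: [-0.7, 1.2, 0.1]
width: 0.005
gripper_force: 0.6
```

```bash
python3 - <<'E'
from vis import *
from cell import sensors
f=np.array([0.,0,0])
for i in range(4):
    a=optics.get_image("scene"); f+=sensors.observe()["force"]/4
print(f)
cv2.imwrite("pics/push.png",cv2.resize(a[190:330,270:410],(580,580),interpolation=cv2.INTER_CUBIC))
E
```

```text
[-0.97638736  0.09134086  0.18874584]
```

View pics/push.png

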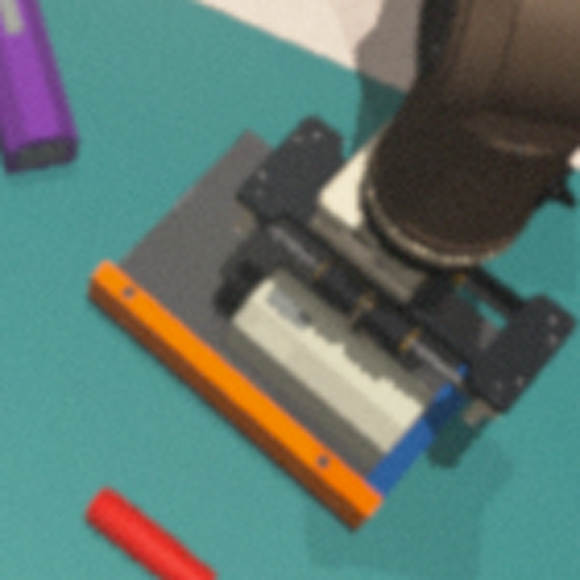

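The camera is sliding towards the orange fence, still square and against the blue stop. I continue pushing.

arm_command(deltas=[0,0,0,0.0015,-0.0004,0,0,0,0,0,0.003,-0.0009,0,0,0,0,0,0.0045,-0.0013,0,0,0,0,0,0.006,-0.0018,0,0,0,0,0,0.0075,-0.0022,0,0,0,0,0,0.009,-0.0026,0,0,0,0,0,0.0105,-0.0031,0,0,0,0,0,0.012,-0.0035,0,0,0,0,0,0.0135,-0.0039,0,0,0,0,0,0.015,-0.0044,0,0,0,0,0,0.016,-0.0047,0,0,0,0,0,0.017,-0.005,0,0,0,0,0,0.017,-0.005,0,0])

```text
clock: 17.0
position: [0.5409, 0.1977, 0.0733]
ee_rot: [0.444, 3.11, 0.0]
force: [-1.2, 1.3, -0.0]
width: 0.008
gripper_force: 0.4
```

arm_command(deltas=[0,0,0,0.0005,-0.0002,0,0,0,0,0,0.001,-0.0003,0,0,0,0,0,0.0015,-0.0004,0,0,0,0,0,0.002,-0.0006,0,0,0,0,0,0.002,-0.0006,0,0])

```text
clock: 17.5
position: [0.5428, 0.1971, 0.0733]
ee_rot: [0.444, 3.11, 0.0]
force: [-1.2, 1.6, -0.1]
width: 0.006
gripper_force: 0.5
```

arm_command(deltas=[0,0,0,0.0005,-0.0002,0,0,0,0,0,0.001,-0.0003,0,0,0,0,0,0.001,-0.0003,0,0])

```text
clock: 17.8
position: [0.5438, 0.1968, 0.0732]
ee_rot: [0.444, 3.11, 0.0]
force: [-0.9, 0.9, -0.0]
width: 0.004
gripper_force: 0.5
```

arm_command(deltas=[0,0,0,0.0005,-0.0002,0,0,0,0,0,0.001,-0.0003,0,0,0,0,0,0.001,-0.0003,0,0])

```text
clock: 18.1
position: [0.5448, 0.1965, 0.0732]
ee_rot: [0.444, 3.11, -0.0]
force: [-2.3, -0.2, -0.2]
width: 0.0
gripper_force: 0.5
```

arm_command(deltas=[0,0,0,0.0005,-0.0002,0,0,0,0,0,0.001,-0.0003,0,0,0,0,0,0.001,-0.0003,0,0])

```text
clock: 18.4
position: [0.5455, 0.1962, 0.0731]
ee_rot: [-0.444, -3.11, 0.0]
force: [-1.8, 0.3, 1.7]
width: 0.005
gripper_force: 0.9
```

arm_command(deltas=[0,0,0,0.0005,-0.0002,0,0,0,0,0,0.001,-0.0003,0,0,0,0,0,0.001,-0.0003,0,0])

```text
clock: 18.7
position: [0.5458, 0.1961, 0.073]
ee_rot: [-0.443, -3.108, 0.0]
force: [-4.7, 1.8, 1.9]
width: 0.002
gripper_force: 2.2
```

arm_command(deltas=[0,0,0,0.0002,0,-0.0004,0,0,0,0,0.0005,-0.0001,-0.0008,0,0,0,0,0.0005,-0.0001,-0.0008,0,0,0,0,0.0005,-0.0001,-0.0008,0])

```text
clock: 19.1
position: [0.546, 0.1961, 0.0726]
ee_rot: [-0.443, -3.108, 0.0]
force: [-7.9, 0.6, 7.2]
width: 0.005
gripper_force: 5.0
```

arm_command(deltas=[0,0,0,0.0002,-0.0001,-0.0003,0,0,0,0,0.0002,-0.0001,-0.0003,0,0,0,0,0.0002,-0.0001,-0.0003,0,0,0,0,0.0002,-0.0001,-0.0003,0,0,0,0,0.0002,-0.0001,-0.0003,0])

```text
clock: 19.6
position: [0.546, 0.1961, 0.0724]
ee_rot: [-0.443, -3.108, 0.0]
force: [-10.0, -0.0, 9.7]
width: 0.005
gripper_force: 6.3
```

```bash
python3 - <<'E'
from vis import *
from cell import sensors
F=[]
for i in range(8):
    a=optics.get_image("scene"); s=sensors.observe(); F.append(s["force"])
F=np.array(F); f=F.mean(0); print(f,F.std(0),np.linalg.norm(f),s["position"],s["clock"])
c,sn=np.cos(-1.8556),np.sin(-1.8556); print("jig x,y",f[0]*c+f[1]*sn,-f[0]*sn+f[1]*c)
im=a; C=optics.calibration("scene"); p=pose(np.array([[-.035,.045,.012]]),[.5202,.1679,-1.8556])[0]
x,y,w,h=270,190,140,140
im=cv2.resize(a[y:y+h,x:x+w],None,fx=4,fy=4,interpolation=cv2.INTER_CUBIC)
m=sil([prism()],[p[0],p[1],-1.8556],C,.012,(x,y,w,h))
cs,_=cv2.findContours((cv2.resize(m,None,fx=4,fy=4)>.5).astype(np.uint8),0,1); cv2.drawContours(im,cs,-1,(0,0,255),1)
cv2.imwrite("pics/seated.png",im)
E
```

```text
[-9.08488124  0.58341956  9.27609101] [0.34881761 0.48991038 0.53315161] 12.996973105993336 [0.54604129 0.19606446 0.07241587] 20.0
jig x,y 1.9926527749521092 -8.882836282970148
```

View pics/seated.png

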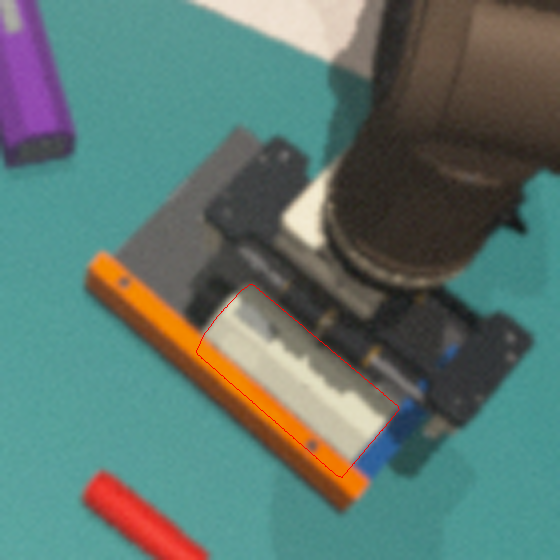

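The camera is seated: the model outline at the nominal pose matches the image, its side is on the orange fence and its rear is on the blue stop. The push is 13 N, made up of 8.9 N towards the fence and 9.3 N down, and it is steady.

```bash
python3 -c "
from cell import arm; print(arm.sign_off())"
```

```text
the job is handed in; nothing more can be done
None
```

The job is handed in at about 20 s: the white camera sits upright on the bed, rear on the blue stop and lens to the open end, held against fence and bed with a steady 13 N diagonal push.

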